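# Fetch the boxed-in honey jar and restore the display

## Robot

A 6-joint arm with a two-finger parallel gripper is mounted at the origin on the work surface. World frame = base frame: x ahead of the robot, y to its left, z up, the work surface at z = 0. Lengths are in m, angles in rad, forces in N, time in s.
With the tool pointing down it reaches from about 0.325 to 0.875 m from the base axis. Payload 4.4 kg.
Tool frame: the origin (TCP) lies between the finger pads; the fingertips stand 14 mm ahead of it and the grasp point (between the pads) lies 5 mm behind it; z points along the fingers, x is the direction in which the jaws open and shut, and the axes are right-handed (so a half turn about z gives the same grasp; the last joint's range is limited). The gripper opens to 85 mm and grips with 20 to 120 N. Pads are 22 mm wide; open, the fingers measure 114 mm over their backs; the gripper's body (76 mm by 85 mm) begins 54 mm behind the grasp point. The pads swing forward as they close: fully open they stand 13 mm farther back than shut.
Start: joints at [1.181, 0.207, 1.542, -0, 1.393, -0.15], TCP at [0.136, 0.559, 0.245] pointing down, gripper open.
Joint ranges: [-2.73, 2.73], [-0.86, 2.22], [0.23, 2.46], [-1.11, 4.25], [0.08, 2.63], [-2.82, 2.82]. Speed limits (rad/s): [2.79, 2.79, 3.14, 3.14, 3.14, 3.14].

## Interface

Orientations are given as a unit quaternion [w, x, y, z].
In Python, from cell import arm, grip, cams, order, status gives the robot as it stands. Calls block until the motion is done:
- arm.move_pose(position, orientation): joint-space move of the TCP to a pose.
- arm.move_straight(position, rot=None, velocity=0.15, force_limit=None): straight line of the TCP; rot=None keeps the orientation; velocity is the mean speed in m/s. With force_limit (N) it stops when the force on the tool has changed by that much, and returns True; else False.
- arm.set_joints(angles): joint-space move.
- grip(opening, squeeze=None): finger opening in m; squeeze is the grip in N (None keeps the last); returns when the fingers have stopped.
- arm.sleep(seconds).
- arm.inverse_kinematics(position, orientation): joint angles nearest the present ones, or None.
- cams.get_image(name): name is "side" or "top"; returns a dict with "img" (480x640x3 uint8, blue, green, red), "fov_y" (degrees; the focal length in pixels is half the picture's height over the tangent of half this angle, whatever the lens; pixels are square), "cx", "cy" (the principal point, pixels), "distortion" ([k1, k2, p1, p2, k3] as OpenCV has them; the pictures are not rectified), "rvec" (rotation vector, rad) and "tvec" (3), from world to camera coordinates, as OpenCV has them. Camera axes: x right, y down, z forward; pixel columns grow to the right and rows downward; lengths in m; the calibration is good to about 2 mm. A picture is of the moment at which its call begins. There is no depth.
A pose or a line that the arm cannot do raises arm.PlanningError and nothing moves.
- order.job_done(): hands the job in, once; it reports no verdict.
Trained networks look in a picture, given as the dict that the camera call returned (one of the last four; its "shot" number tells which), for a name from the list of things; names that differ only in an ending like _2 or _b are one class to them, and where a whole thing is asked for, a point or a joint stands for the part that bears it (a point fixed in the world has none). Each returns a list of dicts, best first, with "p" (0 to 1); they miss things now and then, are a little off and sometimes report something else, mostly with a low value. They report only what shows in the picture. A call takes as long as a camera call. They do not tell look-alikes from the thing itself.
- cams.spot_in(target, picture): "extent" ([centre column, centre row, width, height] as shares, 0 to 1, of the picture: columns of its width, rows of its height, round what is visible of it).
Readings, each from a call of its own:
- status.read_t(): time.
- status.read_joint_positions(): joint angles.
- status.read_qvel(): joint speeds.
- status.read_tau(): joint torques, N m.
- status.read_position(): TCP position.
- status.read_eef_rot(): TCP orientation.
- status.read_force(): force on the tool from outside, world axes, zero at the start.
- status.read_moment(): the same for the moment, N m.
- status.read_finger_gap(): finger opening in m.
Only numpy, scipy, OpenCV 4.12 (cv2) and the standard library are available. Lean on these libraries where they do the work, as an engineer would, in place of code of your own. Each camera call takes 0.05 s, during which the arm holds its last target.

## Task

A customer wants the honey, the small jar with the yellow lid, which is boxed in by three tall bottles on the dark wooden display tray. First set all three bottles aside standing on the steel tray, next stand the honey in the middle of the round cork coaster on the breakfast tray, and then put every bottle back in the very place on the display tray where it stood at the start. It is all glass: keep it upright, set it down gently, and leave the other two jars where they are.

Things in the scene. Friction and masses are not known exactly. Their poses are not given: they have to be found in the camera images.
- cherry_bottle: Tall closed glass juice bottle, round, 165 mm high: straight body 54 mm across from the foot up to 130 mm, then a shoulder and a cap 37 mm across. About 0.36 kg. Origin: centre of its underside, z up. Dark red juice, red cap. At the start it stands on the display tray, in one of the three bottle places next to the honey.
- apple_bottle: Tall closed glass juice bottle, round, 165 mm high: straight body 54 mm across from the foot up to 130 mm, then a shoulder and a cap 37 mm across. About 0.36 kg. Origin: centre of its underside, z up. Light green juice, green cap. At the start it stands on the display tray, in one of the three bottle places next to the honey.
- milk_bottle: Tall closed glass juice bottle, round, 165 mm high: straight body 54 mm across from the foot up to 130 mm, then a shoulder and a cap 37 mm across. About 0.36 kg. Origin: centre of its underside, z up. White milk, white cap. At the start it stands on the display tray, in one of the three bottle places next to the honey.
- honey_jar: Small closed glass jar, round, 68 mm high, 52 mm across (lid 50 mm across, from 50 mm up). About 0.24 kg. Origin: centre of its underside, z up. Amber honey, yellow lid: the jar to fetch. In the middle of the display tray's far row; a bottle left, right and in front (robot side) of it, only about 15 mm off, leaves no room for a gripper.
- blueberry_jar: Small closed glass jar, round, 68 mm high, 52 mm across (lid 50 mm across, from 50 mm up). About 0.24 kg. Origin: centre of its underside, z up. Dark purple jam, blue lid. Stays where it is, in a near corner of the display tray.
- cocoa_jar: Small closed glass jar, round, 68 mm high, 52 mm across (lid 50 mm across, from 50 mm up). About 0.24 kg. Origin: centre of its underside, z up. Dark brown spread, black lid. Stays where it is, in the other near corner of the display tray.
- display: Dark wooden display tray, fixed, 164 mm (its x, away from the robot) by 232 mm (its y), rim 26 mm high, inner floor 6 mm above its underside. Origin: centre of its underside, on the counter. It holds two rows of three, 68 mm apart both ways, each thing within about 3 mm of its place: far row (x +34 mm) bottle, honey, bottle; near row (x -34 mm) jar, bottle, jar (y +68, 0, -68 mm).
- steel_tray: Empty shallow bright steel tray, fixed, 270 mm (its x) by 160 mm (its y), rim 14 mm high and 4 mm thick, inner floor 4 mm above its underside. Origin: centre of its underside, on the counter. The bottles are set aside on it: room for three in a row along its x, 78 mm apart. Left or right of the display tray.
- coaster: Round cork coaster, 90 mm across, 4 mm thick, fixed on the far half of the light wooden breakfast tray (280 by 170 mm, rim 16 mm high). Origin: centre of its underside; its top is 9 mm above the counter. Its x points away from a plate with a croissant (up to 67 mm above the counter), 137 mm nearer the robot. On the other side from the steel tray.
Things that resemble listed ones, but are neither listed nor needed, are in the scene too. Leave any blue or purple look-alike of the cherry_bottle alone.

How it is judged:
By the outcome, as a careful person would: the job done as asked, in the order asked, and still so for the second after the job is handed in, with the robot touching nothing.
It also fails if it takes over 144 s, if anything falls off the work surface, if the arm or the gripper's body presses on something with over 40 N, if the wrist force passes 120 N, or if a joint passes its speed limit or range.

## Working session

There is one attempt and no reset: what is moved stays moved. The work goes in short steps, each a Python script; the robot and the scene stay as the last script left them, time stands still between calls to the robot, and variables do not carry over. Pictures are saved under pics/ and viewed, and the job is handed in when it is done.

```bash
ls; mkdir -p pics; python3 - <<'E'
from cell import arm, grip, cams, order, status
import cv2
for n in ("side","top"):
    p=cams.get_image(n); cv2.imwrite(f"pics/{n}0.png",p["img"])
    print(n,p["fov_y"],p["cx"],p["cy"],p["distortion"],p["rvec"],p["tvec"])
    for t in "cherry_bottle apple_bottle milk_bottle honey_jar blueberry_jar cocoa_jar display steel_tray coaster".split():
        print(t,[([round(a*b,1) for a,b in zip(d["extent"],(640,480,640,480))],round(d["p"],2)) for d in cams.spot_in(t,p)][:4])
print(status.read_t(),status.read_eef_rot())
E
```

```text
pics
side 53.1746513748905 322.0041126239969 238.07974035402071 [0.0377771 0.        0.        0.        0.       ] [ 0.07236649  3.02127554 -0.84407638] [ 0.53368641 -0.0191458   1.1161604 ]
cherry_bottle [([402.4, 280.5, 35.4, 58.9], 0.83), ([298.2, 260.3, 31.7, 54.9], 0.81), ([250.5, 330.2, 30.2, 52.8], 0.63)]
apple_bottle [([318.5, 223.6, 29.3, 59.4], 0.83)]
milk_bottle [([280.1, 206.6, 30.6, 57.6], 0.85)]
honey_jar [([288.7, 244.0, 19.8, 32.3], 0.5)]
blueberry_jar [([329.1, 262.8, 30.8, 36.7], 0.97)]
cocoa_jar [([302.8, 210.3, 16.9, 32.7], 0.79)]
display [([305.4, 254.2, 105.4, 101.8], 0.82)]
steel_tray [([363.3, 382.9, 147.4, 99.0], 0.77)]
coaster [([297.8, 137.7, 31.6, 23.9], 0.6)]
top 55.87965076982505 327.7786941769763 241.5358775070649 [-0.07878473  0.          0.          0.          0.        ] [ 2.14125487 -2.17576704  0.12956753] [-0.00471517  0.54244746  0.83843785]
cherry_bottle [([268.3, 214.0, 37.2, 41.6], 0.81), ([190.7, 167.4, 54.3, 43.8], 0.7), ([239.4, 331.1, 48.3, 37.2], 0.7), ([338.4, 191.4, 30.0, 41.2], 0.31)]
apple_bottle [([313.1, 238.5, 33.4, 41.5], 0.77), ([347.1, 230.4, 29.9, 30.3], 0.19)]
milk_bottle [([339.4, 192.0, 33.2, 37.3], 0.73), ([300.7, 210.2, 27.3, 33.6], 0.31)]
honey_jar [([301.6, 207.8, 28.1, 30.9], 0.74)]
blueberry_jar [([278.6, 251.3, 31.8, 34.2], 0.64), ([475.5, 220.6, 44.5, 47.5], 0.27)]
cocoa_jar [([347.7, 231.2, 32.0, 29.0], 0.83)]
display [([309.8, 224.5, 136.9, 112.4], 0.97)]
steel_tray [([157.8, 283.2, 104.9, 145.2], 0.7), ([303.1, 209.6, 29.0, 31.8], 0.2)]
coaster [([477.4, 220.0, 45.2, 43.4], 0.69)]
1.0 [-7.30237139e-06  7.86312806e-01  6.17828593e-01  1.34725965e-05]
```

View pics/top0.png

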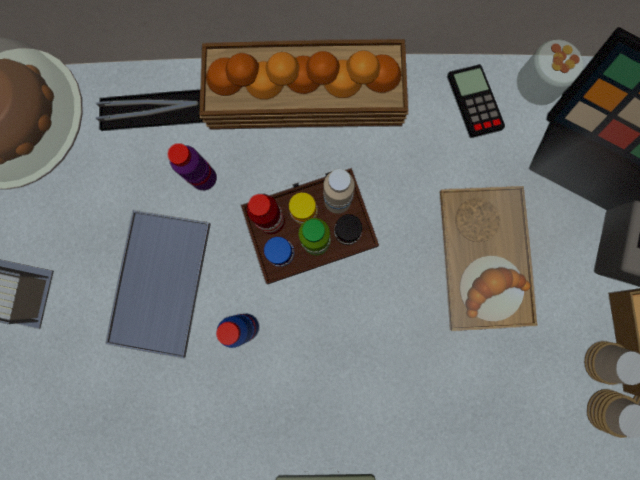

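View pics/side0.png

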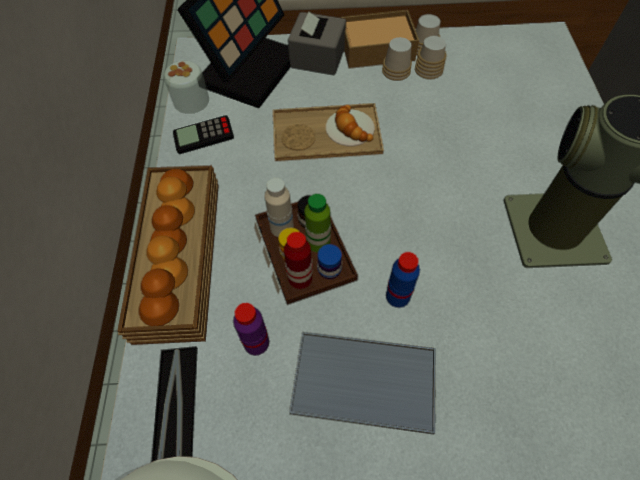

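The top view shows the display at about (310,225): red cap (263,208) left, honey (303,207), milk (340,181), apple (314,230), blueberry (278,250) and cocoa (348,229). The steel tray is at (158,284) and the coaster at (477,220). The purple (180,155) and blue (232,330) look-alikes both have red caps.

```bash
python3 - <<'E'
from cell import cams
import cv2,numpy as np,pickle
P={n:cams.get_image(n) for n in("side","top")}
pickle.dump(P,open("p0.pkl","wb"))
def crop(n,x0,x1,y0,y1,s,f): 
    im=np.clip(P[n]["img"][y0:y1,x0:x1].astype(float)*1.6,0,255).astype(np.uint8)
    cv2.imwrite(f,cv2.resize(im,None,fx=s,fy=s,interpolation=cv2.INTER_CUBIC))
crop("top",230,390,160,290,4.6,"pics/c_top.png")
crop("side",250,365,170,310,4.2,"pics/c_side.png")
E
```

```text
(no output)
```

View pics/c_top.png

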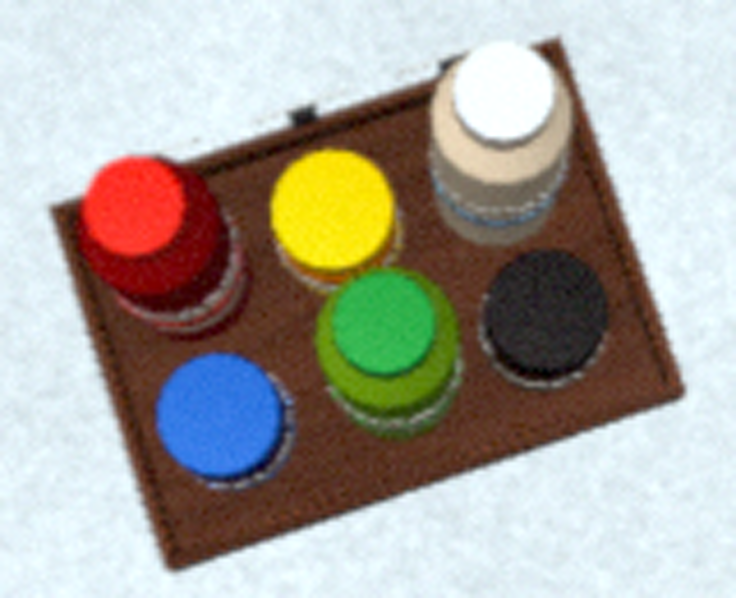

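View pics/c_side.png

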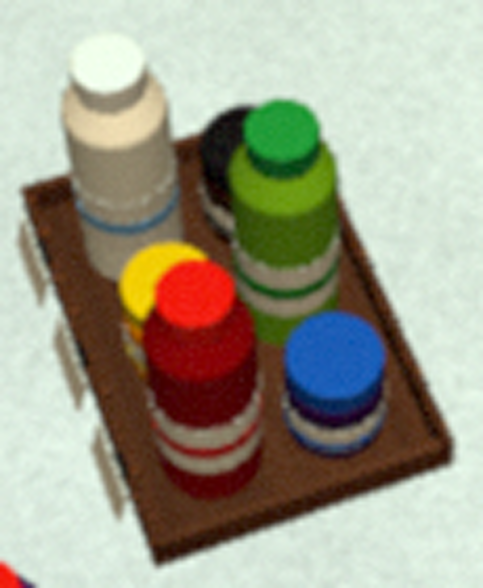

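```bash
cat > geo.py <<'E'
import numpy as np,cv2
def KD(p):
    h=p["img"].shape[0]; f=h/2/np.tan(np.radians(p["fov_y"])/2)
    return np.array([[f,0,p["cx"]],[0,f,p["cy"]],[0,0,1.]]),np.array(p["distortion"],float)
def ray(p,uv):
    K,D=KD(p); x=cv2.undistortPoints(np.array([[uv]],float),K,D)[0,0]
    R=cv2.Rodrigues(np.array(p["rvec"],float))[0]; t=np.array(p["tvec"],float).ravel()
    d=R.T@np.array([x[0],x[1],1]); return -R.T@t,d/np.linalg.norm(d)
def atz(p,uv,z):
    c,d=ray(p,uv); return c+d*(z-c[2])/d[2]
def tri(pa,ua,pb,ub):
    (a,da),(b,db)=ray(pa,ua),ray(pb,ub)
    s=np.linalg.lstsq(np.c_[da,-db],b-a,rcond=None)[0]
    x,y=a+s[0]*da,b+s[1]*db
    return (x+y)/2,np.linalg.norm(x-y)
def proj(p,X):
    K,D=KD(p); return cv2.projectPoints(np.atleast_2d(np.array(X,float)),np.array(p["rvec"],float),np.array(p["tvec"],float),K,D)[0][:,0]
E
python3 - <<'E'
import pickle,cv2,numpy as np
from geo import *
np.set_printoptions(precision=4,suppress=True)
P=pickle.load(open("p0.pkl","rb")); T,S=P["top"],P["side"]
ct=lambda x,y:((x+.5)/4.6-.5+230,(y+.5)/4.6-.5+160)
cs=lambda x,y:((x+.5)/4.2-.5+250,(y+.5)/4.2-.5+170)
# refine by threshold
def cen(p,uv,r,hs=None,sm=80):
    u,v=map(int,uv); im=cv2.cvtColor(p["img"],cv2.COLOR_BGR2HSV)
for n,a,b,z in [("cherry",(133,205),(197,294),.171),("milk",(504,90),(108,65),.171),("apple",(385,321),(281,130),.171),("blue",(219,414),(335,352),.074),("honey",(333,208),(165,285),.074),("cocoa",(543,312),None,.074)]:
    A=ct(*a); print(n,"topz",atz(T,A,z),end=' ')
    if b: 
        B=cs(*b); print("sidez",atz(S,B,z),"tri",*tri(T,A,S,B))
    else: print()
for c in [(52,207),(560,40),(684,393),(172,570)]: print("disp",atz(T,ct(*c),.026))
for c in [(22,190),(157,562),(452,450)]: print("disp side",atz(S,cs(*c),.026),atz(S,cs(*c),0))
for n,x0,x1,y0,y1,s in [("top",100,220,200,365,3.5),("side",280,450,320,445,4.5),("top",425,545,170,340,3.5),("side",265,390,95,165,6)]:
    im=np.clip(P[n]["img"][y0:y1,x0:x1].astype(float)*1.6,0,255).astype(np.uint8)
    cv2.imwrite(f"pics/d_{n}{x0}.png",cv2.resize(im,None,fx=s,fy=s,interpolation=cv2.INTER_CUBIC))
E
```

```text
cherry topz [0.589  0.0991 0.171 ] sidez [0.5856 0.0998 0.171 ] tri [0.5873 0.0994 0.1712] 0.003393370866846655
milk topz [ 0.6287 -0.0338  0.171 ] sidez [ 0.6264 -0.0319  0.171 ] tri [ 0.6278 -0.0336  0.1695] 0.002634531231597038
apple topz [0.5458 0.0098 0.171 ] sidez [0.5442 0.011  0.171 ] tri [0.545 0.01  0.17 ] 0.001766931415515251
blue topz [0.5239 0.0795 0.074 ] sidez [0.5217 0.0784 0.074 ] tri [0.5227 0.0794 0.0762] 0.001914011800515067
honey topz [0.6066 0.0333 0.074 ] sidez [0.606 0.035 0.074] tri [0.6066 0.0335 0.0718] 0.0009190110116142088
cocoa topz [ 0.5629 -0.0504  0.074 ] 
disp [0.6191 0.1563 0.026 ]
disp [ 0.6887 -0.0625  0.026 ]
disp [ 0.5347 -0.1113  0.026 ]
disp [0.4637 0.1048 0.026 ]
disp side [ 0.6873 -0.0598  0.026 ] [ 0.6911 -0.0776  0.    ]
disp side [0.6144 0.1661 0.026 ] [0.6162 0.1547 0.    ]
disp side [0.4635 0.1117 0.026 ] [0.461  0.0988 0.    ]
```

View pics/d_top100.png

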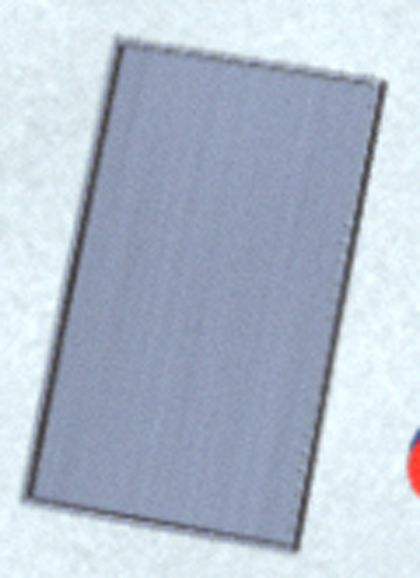

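View pics/d_side280.png

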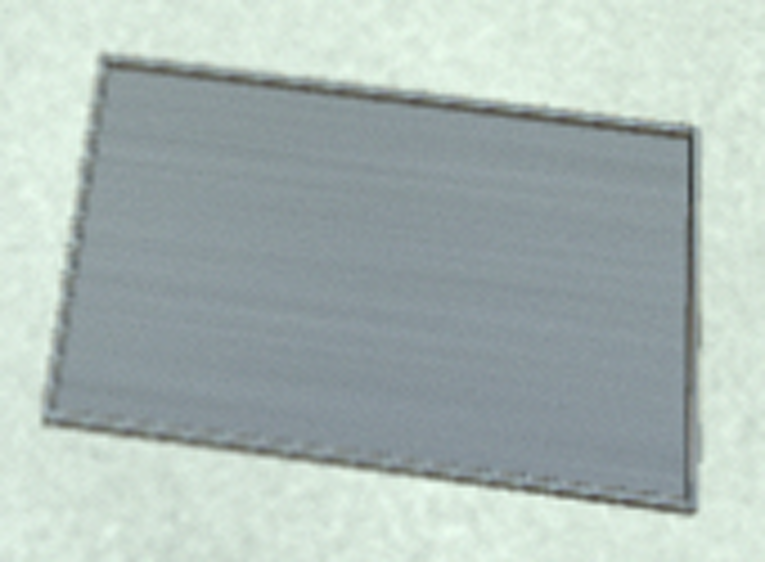

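View pics/d_top425.png

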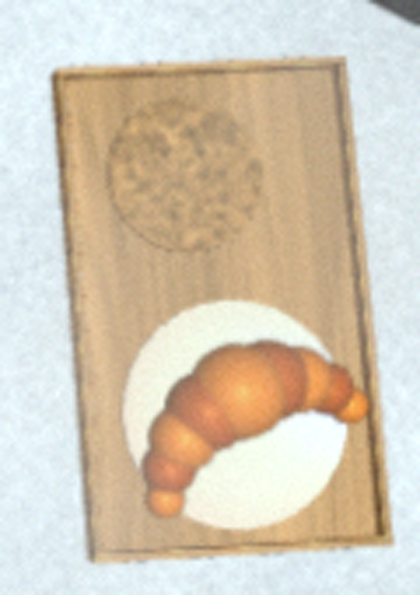

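View pics/d_side265.png

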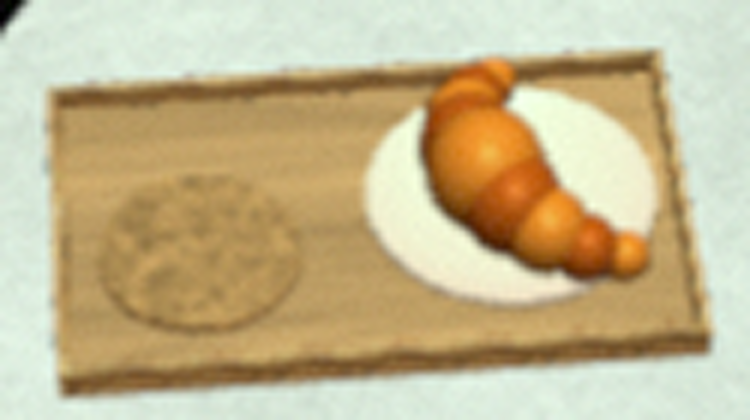

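```bash
python3 - <<'E'
import pickle,cv2,numpy as np
from geo import *
np.set_printoptions(precision=4,suppress=True)
P=pickle.load(open("p0.pkl","rb")); T,S=P["top"],P["side"]
C=lambda x,y,s,a,b:((x+.5)/s-.5+a,(y+.5)/s-.5+b)
t=[atz(T,C(x,y,3.5,100,200),.014) for x,y in [(118,38),(385,82),(298,550),(22,502)]]
s=[atz(S,C(x,y,4.5,280,320),.014) for x,y in [(45,423),(103,58),(697,128),(695,513)]]
for q in (t,s):
    q=np.array(q); print(q[:,:2].tolist(),q.mean(0)); d=(q[0]+q[1]-q[2]-q[3])/2; print("len",np.linalg.norm(d),"yaw",np.degrees(np.arctan2(d[1],d[0])),"wid",np.linalg.norm(q[0]+q[3]-q[1]-q[2])/2)
a=C(185,175,3.5,425,170);b=C(201,253,6,265,95)
print("coaster",atz(T,a,.009),atz(S,b,.009),*tri(T,a,S,b))
print("coaster width", np.linalg.norm(atz(T,C(108,175,3.5,425,170),.009)-atz(T,C(262,175,3.5,425,170),.009)))
for n,x,y in[("pl",495,288)]: print(n,atz(T,(x,y),.02))
for n,x,y in[("purplecap",180,154),("bluecap",231,331)]: print(n,atz(T,(x,y),.165))
from cell import arm,status
from scipy.spatial.transform import Rotation as R
def quat(th):  # tool down, jaw x axis at angle th
    m=np.c_[[np.cos(th),np.sin(th),0],[np.sin(th),-np.cos(th),0],[0,0,-1]]
    q=R.from_matrix(m).as_quat(); return [q[3],q[0],q[1],q[2]]
for n,p,th in [("cherry",[.5873,.0994],17.6),("apple",[.545,.01],17.6),("milk",[.628,-.0336],17.6),("honey",[.6066,.0335],107.6),("coaster",[.59,-.27],90)]:
    for dz in (.05,.119,.33):
      for k in (0,90):
        for f in (0,180):
            j=arm.inverse_kinematics([*p,dz],quat(np.radians(th+k-f)))
            print(n,dz,k,f,None if j is None else np.round(j,2))
E
```

```text
[[0.6139486556670805, 0.3776649936407875], [0.5853684373584339, 0.2209896445370848], [0.3244966247684698, 0.2667449059412172], [0.3508664742999258, 0.4251968538785561]] [0.4687 0.3226 0.014 ]
len 0.26609691601362434 yaw -10.095410617743116 wid 0.1599411792628971
[[0.6118223050768227, 0.3820138559097075], [0.5841705439180226, 0.2262358672601827], [0.3222127564612959, 0.2708963704549855], [0.3501896893450209, 0.4282285771791892]] [0.4671 0.3268 0.014 ]
len 0.265709059279393 yaw -9.846264572101475 wid 0.15900671844913603
coaster [ 0.5846 -0.3145  0.009 ] [ 0.5828 -0.3132  0.009 ] [ 0.5838 -0.3146  0.008 ] 0.0019895194329006306
coaster width 0.08986750981981656
pl [ 0.4473 -0.3382  0.02  ]
purplecap [0.6794 0.2342 0.165 ]
bluecap [0.3842 0.1441 0.165 ]
cherry 0.05 0 0 [ 0.02  0.47  1.63 -0.    1.04 -0.28]
cherry 0.05 0 180 None
cherry 0.05 90 0 [ 0.02  0.47  1.63 -0.    1.04 -1.86]
cherry 0.05 90 180 [ 0.02  0.47  1.63 -0.    1.04  1.29]
cherry 0.119 0 0 [ 0.02  0.38  1.6  -0.    1.16 -0.28]
cherry 0.119 0 180 None
cherry 0.119 90 0 [ 0.02  0.38  1.6  -0.    1.16 -1.86]
cherry 0.119 90 1
[... 2173 characters left out ...]
-0.    1.57 -0.39]
coaster 0.05 0 0 [-0.56  0.57  1.49 -0.    1.09 -2.13]
coaster 0.05 0 180 [-0.56  0.57  1.49 -0.    1.09  1.01]
coaster 0.05 90 0 [-0.56  0.57  1.49 -0.    1.09  2.58]
coaster 0.05 90 180 [-0.56  0.57  1.49 -0.    1.09 -0.56]
coaster 0.119 0 0 [-0.56  0.48  1.46 -0.    1.21 -2.13]
coaster 0.119 0 180 [-0.56  0.48  1.46 -0.    1.21  1.01]
coaster 0.119 90 0 [-0.56  0.48  1.46 -0.    1.21  2.58]
coaster 0.119 90 180 [-0.56  0.48  1.46 -0.    1.21 -0.56]
coaster 0.33 0 0 [-0.56  0.32  1.23 -0.    1.59 -2.13]
coaster 0.33 0 180 [-0.56  0.32  1.23 -0.    1.59  1.01]
coaster 0.33 90 0 [-0.56  0.32  1.23 -0.    1.59  2.58]
coaster 0.33 90 180 [-0.56  0.32  1.23 -0.    1.59 -0.56]
```

```bash
cat > h.py <<'E'
from cell import arm, grip, cams, order, status
import numpy as np,json,os
from scipy.spatial.transform import Rotation as R
np.set_printoptions(precision=4,suppress=True)
def quat(deg):
    th=np.radians(deg); m=np.c_[[np.cos(th),np.sin(th),0],[np.sin(th),-np.cos(th),0],[0,0,-1]]
    q=R.from_matrix(m).as_quat(); return [float(v) for v in (q[3],q[0],q[1],q[2])]
BOT=dict(cherry=[.5873,.0994],apple=[.545,.0105],milk=[.6278,-.0332])
SL=dict(cherry=[.545,.311],milk=[.468,.3245],apple=[.391,.338])
DA,SA=-72.4,-100.0
def st(): print("t",round(status.read_t(),1),"pos",status.read_position(),"gap",round(status.read_finger_gap(),4),"F",status.read_force(),flush=True)
def pick(xy,a,z,hi,op=.075,sq=45):
    grip(op)
    arm.move_pose([*xy,hi],quat(a))
    arm.move_straight([*xy,z+.03],velocity=.25)
    hit=arm.move_straight([*xy,z],velocity=.06,force_limit=6)
    grip(.03,sq); st(); print("hit",hit)
    arm.move_straight([*xy,z+.015],velocity=.06)
    print("load",status.read_force(),status.read_finger_gap())
    arm.move_straight([*xy,hi],velocity=.25)
def place(xy,a,z,hi,op=.075):
    arm.move_pose([*xy,hi],quat(a))
    arm.move_straight([*xy,z+.012],velocity=.25)
    hit=arm.move_straight([*xy,z-.003],velocity=.025,force_limit=3)
    print("touch",hit); st()
    grip(op)
    arm.move_straight([*xy,z+.03],velocity=.1)
    arm.move_straight([*xy,hi],velocity=.3)
ZB=.119; HI=.33
E
python3 - <<'E'
from h import *
pick(BOT["cherry"],DA,ZB,HI)
import cv2
p=cams.get_image("side"); cv2.imwrite("pics/side1.png",p["img"]); st()
E
```

```text
t 5.5 pos [0.5881 0.0994 0.1198] gap 0.0533 F [ 0.1325 -0.4867  1.3348]
hit False
load [-0.0061 -0.022  -3.9106] 0.05290983071190294
t 6.9 pos [0.5859 0.0994 0.327 ] gap 0.0528 F [-0.1591 -0.3928 -3.1801]
```

View pics/side1.png

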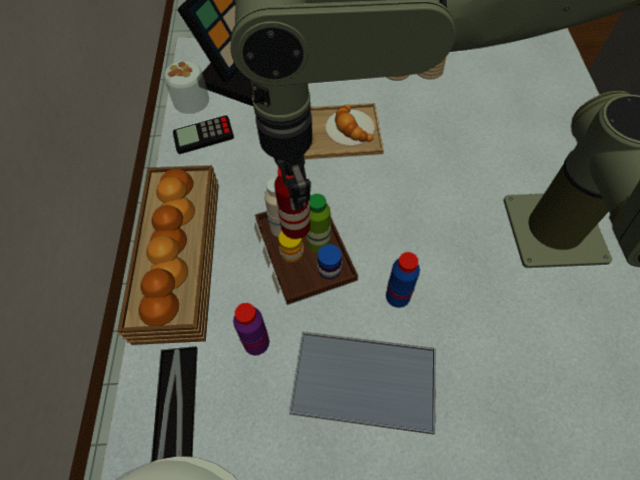

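The cherry bottle is held upright at about (293,205), and its load of 3.9 N matches 0.36 kg. The other five are undisturbed. Next I'll place it.

```bash
python3 - <<'E'
from h import *
place(SL["cherry"],SA,ZB-.002,HI)
import cv2
for n in("side","top"): cv2.imwrite(f"pics/{n}2.png",cams.get_image(n)["img"])
st()
E
```

```text
touch True
t 9.2 pos [0.5453 0.3112 0.1177] gap 0.0527 F [-0.4158  0.0637  4.8167]
t 10.9 pos [0.5435 0.3104 0.3259] gap 0.0749 F [-0.762  -1.2067 -0.8979]
```

View pics/side2.png

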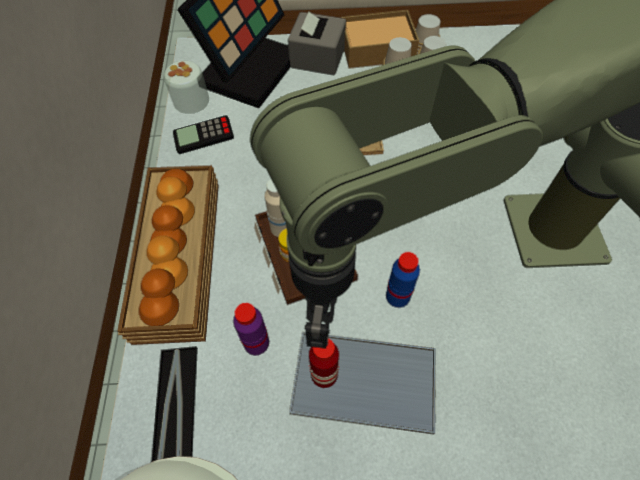

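The cherry bottle stands on the steel tray at (325,365), in its far slot. Milk and apple are next.

```bash
python3 - <<'E'
from h import *
import cv2
for b in("milk","apple"):
    pick(BOT[b],DA,ZB,HI)
    if status.read_finger_gap()<.045: print("LOST"); break
    place(SL[b],SA,ZB-.002,HI)
arm.move_pose([.45,.15,.4],quat(DA))
for n in("side","top"): cv2.imwrite(f"pics/{n}3.png",cams.get_image(n)["img"])
st()
E
```

```text
t 14.3 pos [ 0.6285 -0.0332  0.1198] gap 0.0527 F [0.2666 0.2394 1.7689]
hit False
load [ 0.2577  0.1691 -4.5337] 0.0530190410289746
touch True
t 18.5 pos [0.4683 0.3248 0.1177] gap 0.0527 F [-0.1332  0.9207  4.1796]
t 23.4 pos [0.5457 0.0106 0.1197] gap 0.0527 F [1.1402 1.9556 2.9764]
hit False
load [-0.7251 -0.0809 -3.821 ] 0.052776848204178675
touch True
t 27.5 pos [0.3913 0.3383 0.1177] gap 0.0529 F [0.1339 0.5969 3.4796]
t 30.1 pos [0.4492 0.1509 0.3982] gap 0.0749 F [-0.0245 -0.0248  0.0496]
```

View pics/side3.png

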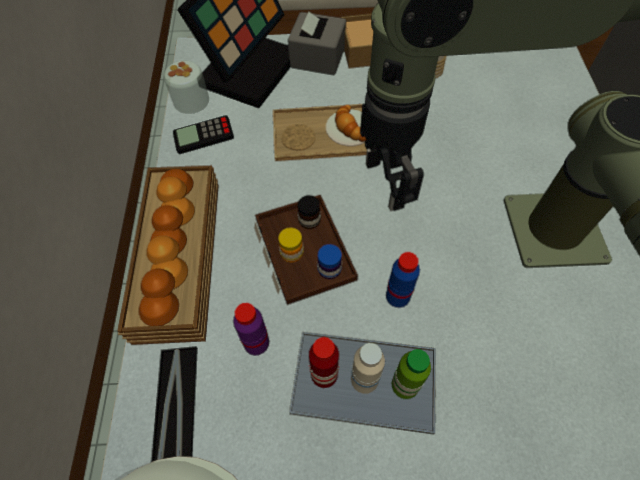

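View pics/top3.png

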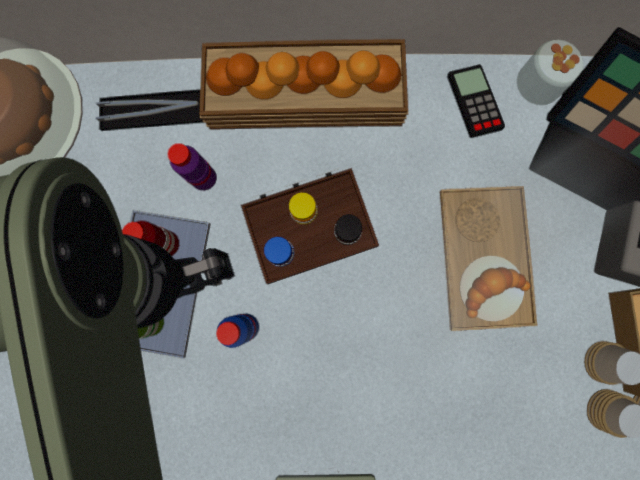

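All three bottles stand on the steel tray in the side view, at (323,365), (369,368) and (412,375). The honey is clear at (290,242), and the other jars haven't moved. I'll measure the honey again by colour in both views.

```bash
python3 - <<'E'
from h import *; from geo import *
import cv2
P={n:cams.get_image(n) for n in("side","top")}
T,S=P["top"],P["side"]
def cen(p,lo,hi,box):
    x0,y0,x1,y1=box
    m=cv2.inRange(cv2.cvtColor(p["img"],cv2.COLOR_BGR2HSV),lo,hi)[y0:y1,x0:x1]
    n,l,s,c=cv2.connectedComponentsWithStats(m); k=1+np.argmax(s[1:,4]); print(s[k]); return c[k]+[x0,y0]
Y=((22,180,120),(32,255,255))
a=cen(T,*Y,(280,180,330,235)); b=cen(S,*Y,(270,220,315,270))
print(a,b,atz(T,a,.074),atz(S,b,.074),*tri(T,a,S,b))
for nm,c,lo,hi,box in [("cherry",SL["cherry"],(0,200,150),(8,255,255),(305,330,345,365)),("apple",SL["apple"],(55,120,60),(80,255,255),(395,340,440,385))]:
    d=cen(S,lo,hi,box); print(nm,d,atz(S,d,.169),atz(S,d,.165),c)
cv2.imwrite("pics/z.png",cv2.resize(S["img"][320:420,290:450],None,fx=4.5,fy=4.5,interpolation=cv2.INTER_CUBIC))
E
```

```text
[  9  13  27  26 544]
[  9   8  23  20 352]
[301.6801 205.1765] [289.7614 237.2102] [0.606  0.0339 0.074 ] [0.6042 0.0344 0.074 ] [0.6051 0.0341 0.0739] 0.0018155677183104373
[  9   8  20  20 317]
cherry [323.3375 347.2934] [0.5447 0.3107 0.169 ] [0.5446 0.3093 0.165 ] [0.545, 0.311]
[ 12   9  23  23 390]
apple [418.1872 359.7744] [0.3902 0.3388 0.169 ] [0.3894 0.3377 0.165 ] [0.391, 0.338]
```

```bash
python3 - <<'E'
from h import *
import cv2
pick([.605,.0342],DA,.034,.2,sq=40)
g=status.read_finger_gap(); print(g)
if g>.045:
    arm.move_pose([.6,-.14,.25],quat(-80))
    place([.5835,-.3138],-90,.037,.2)
    arm.move_pose([.5,0,.35],quat(DA))
for n in("side","top"): cv2.imwrite(f"pics/{n}4.png",cams.get_image(n)["img"])
st()
E
```

```text
t 33.1 pos [0.6056 0.0342 0.0346] gap 0.0511 F [0.3911 0.4446 1.2045]
hit False
load [-1.0234 -0.4373 -2.026 ] 0.051193814176394174
0.050955493857255035
touch True
t 37.0 pos [ 0.584  -0.3142  0.0377] gap 0.0512 F [ 0.1113 -0.3387  3.9238]
t 39.9 pos [ 0.5002 -0.001   0.3489] gap 0.0752 F [0.6006 0.029  0.3509]
```

View pics/top4.png

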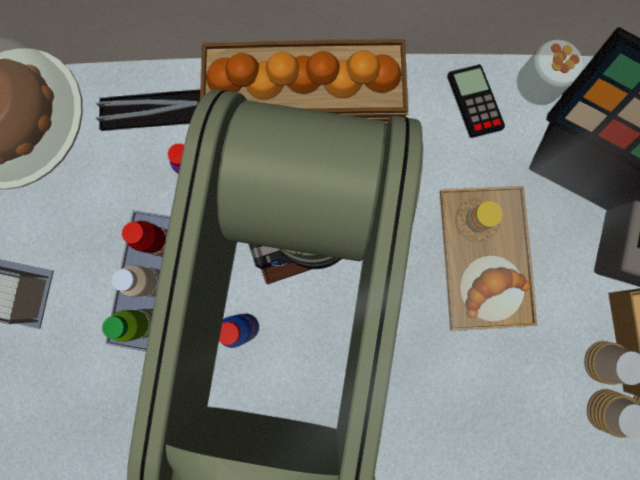

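View pics/side4.png

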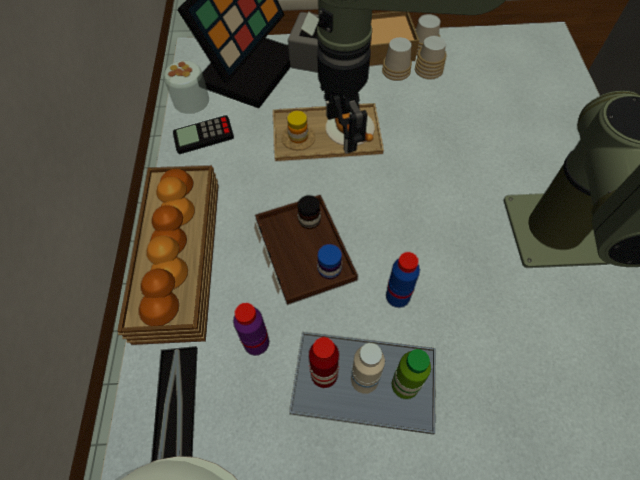

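The honey stands on the coaster, at about (488,217) in the top view and (298,127) in the side view. I'll check how well it is centred.

```bash
python3 - <<'E'
from h import *; from geo import *
import cv2
P={n:cams.get_image(n) for n in("side","top")}
T,S=P["top"],P["side"]
def cen(p,lo,hi,box):
    x0,y0,x1,y1=box
    m=cv2.inRange(cv2.cvtColor(p["img"],cv2.COLOR_BGR2HSV),lo,hi)[y0:y1,x0:x1]
    n,l,s,c=cv2.connectedComponentsWithStats(m); k=1+np.argmax(s[1:,4]); print(s[k]); return c[k]+[x0,y0]
Y=((23,190,120),(32,255,255))
a=cen(T,*Y,(470,195,515,240)); b=cen(S,*Y,(285,105,315,145))
print(a,b,atz(T,a,.077),atz(S,b,.077),*tri(T,a,S,b))
# overlay coaster circle + jar foot at honey
for n,p,s,(x0,y0,x1,y1) in [("t",T,8,(440,185,535,260)),("s",S,8,(265,100,345,170))]:
    im=np.clip(p["img"][y0:y1,x0:x1]*1.6,0,255).astype(np.uint8); im=cv2.resize(im,None,fx=s,fy=s,interpolation=cv2.INTER_CUBIC)
    th=np.linspace(0,6.283,60)
    for c,r,z,col in [((.584,-.3141),.045,.009,(0,0,255)),((.584,-.3141),.025,.077,(255,0,0))]:
        q=proj(p,np.c_[c[0]+r*np.cos(th),c[1]+r*np.sin(th),0*th+z]); q=((q-[x0,y0]+.5)*s-.5)
        cv2.polylines(im,[q.astype(np.int32)],True,col,1)
    cv2.imwrite(f"pics/ov_{n}.png",im)
E
```

```text
Traceback (most recent call last):
ValueError: attempt to get argmax of an empty sequence
```

```bash
python3 - <<'E'
from h import *; from geo import *
import cv2
P={n:cams.get_image(n) for n in("side","top")}
T,S=P["top"],P["side"]
def cen(p,lo,hi,box):
    x0,y0,x1,y1=box
    m=cv2.inRange(cv2.cvtColor(p["img"],cv2.COLOR_BGR2HSV),lo,hi)[y0:y1,x0:x1]
    n,l,s,c=cv2.connectedComponentsWithStats(m); k=1+np.argmax(s[1:,4]); print(s[k]); return c[k]+[x0,y0]
Y=((22,180,90),(34,255,255))
print(cv2.cvtColor(T["img"],cv2.COLOR_BGR2HSV)[213,488],cv2.cvtColor(S["img"],cv2.COLOR_BGR2HSV)[119,298])
try:
    a=cen(T,*Y,(470,195,515,240)); b=cen(S,*Y,(285,105,315,145))
    print(a,b,atz(T,a,.077),atz(S,b,.077),*tri(T,a,S,b))
except Exception as e: print(e)
for n,p,s,(x0,y0,x1,y1) in [("t",T,8,(440,185,535,260)),("s",S,8,(265,100,345,170))]:
    im=np.clip(p["img"][y0:y1,x0:x1]*1.6,0,255).astype(np.uint8); im=cv2.resize(im,None,fx=s,fy=s,interpolation=cv2.INTER_CUBIC)
    th=np.linspace(0,6.283,60)
    for c,r,z,col in [((.584,-.3141),.045,.009,(0,0,255)),((.584,-.3141),.025,.077,(255,0,0))]:
        q=proj(p,np.c_[c[0]+r*np.cos(th),c[1]+r*np.sin(th),0*th+z]); q=((q-[x0,y0]+.5)*s-.5)
        cv2.polylines(im,[q.astype(np.int32)],True,col,1)
    cv2.imwrite(f"pics/ov_{n}.png",im)
E
```

```text
[ 25 165 178] [ 26 248 156]
attempt to get argmax of an empty sequence
```

View pics/ov_t.png

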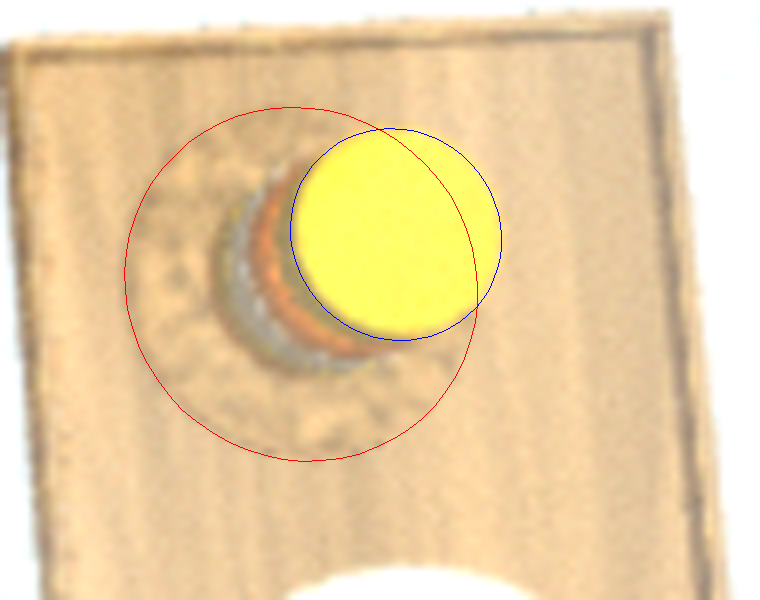

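View pics/ov_s.png

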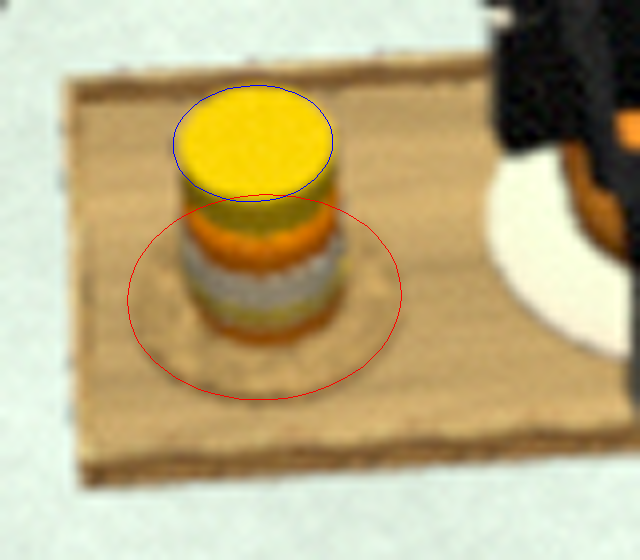

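The jar is centred on the coaster to within about 1 mm in both views. Now the bottles go back.

```bash
python3 - <<'E'
from h import *
import cv2
for b in("milk","cherry","apple"):
    pick(SL[b],SA,ZB-.002,HI)
    if status.read_finger_gap()<.045: print("LOST",b); break
    place(BOT[b],DA,ZB,HI)
arm.move_pose([.3,.4,.35],quat(-60))
for n in("side","top"): cv2.imwrite(f"pics/{n}5.png",cams.get_image(n)["img"])
st()
E
```

```text
t 43.4 pos [0.4687 0.3249 0.1177] gap 0.0527 F [1.0317 0.7823 1.7045]
hit False
load [-0.1599  0.2339 -3.6349] 0.052660858499379494
touch True
t 47.7 pos [ 0.6281 -0.0333  0.1197] gap 0.0529 F [-0.7358  0.5816  4.6883]
t 52.6 pos [0.5457 0.3112 0.1178] gap 0.0526 F [ 0.6423 -0.9148  1.4815]
hit False
load [ 0.5723  0.0277 -4.235 ] 0.05249696576262468
touch True
t 56.3 pos [0.5877 0.0993 0.1198] gap 0.0531 F [ 0.6043 -0.3918  4.1508]
t 61.1 pos [0.3917 0.3384 0.1178] gap 0.0531 F [-1.3341  1.1828  2.4481]
hit False
load [-0.029  -1.3728 -5.0058] 0.05266462184887794
touch True
t 65.3 pos [0.5454 0.0105 0.1197] gap 0.0529 F [-0.9007 -0.3293  4.8879]
t 68.6 pos [0.3009 0.3994 0.3498] gap 0.0749 F [-0.3492  0.9959  0.4203]
```

View pics/side5.png

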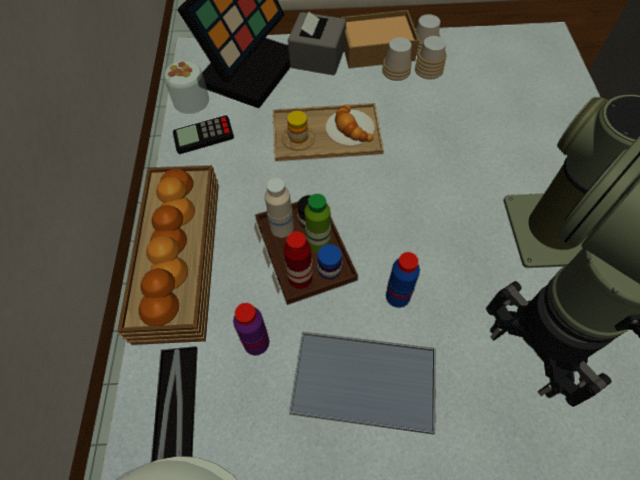

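View pics/top5.png

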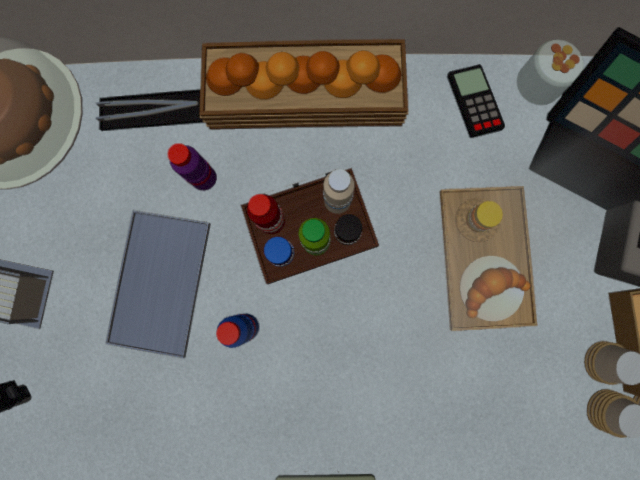

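All three bottles are back and upright, at (263,208), (340,181) and (314,230) in the top view. I'll compare cap and lid positions with the first pictures.

```bash
python3 - <<'E'
from h import *; from geo import *
import cv2,pickle
P0=pickle.load(open("p0.pkl","rb"))
for n,boxes,dist in [("top",dict(cherry=(244,190,282,222),milk=(325,165,358,196),apple=(298,214,332,246),blue=(262,234,296,268),cocoa=(332,213,364,246)),0.73),("side",dict(cherry=(284,230,312,255),milk=(264,178,292,205),apple=(304,192,332,215),blue=(316,243,344,280)),1)]:
    p=cams.get_image(n); A,B=P0[n]["img"],p["img"]
    for k,(x0,y0,x1,y1) in boxes.items():
        a=cv2.cvtColor(A[y0:y1,x0:x1],cv2.COLOR_BGR2GRAY).astype(np.float32) if k in("milk","cocoa") else A[y0:y1,x0:x1].max(2).astype(np.float32)
        b=cv2.cvtColor(B[y0:y1,x0:x1],cv2.COLOR_BGR2GRAY).astype(np.float32) if k in("milk","cocoa") else B[y0:y1,x0:x1].max(2).astype(np.float32)
        s=np.eye(2,3,dtype=np.float32)
        cc,s=cv2.findTransformECC(a,b,s,cv2.MOTION_TRANSLATION); c=np.array([(x0+x1)/2,(y0+y1)/2])
        z=.074 if k in("blue","cocoa") else .171
        print(n,k,round(cc,3),"px",s[:,2],"mm",(atz(p,c+s[:,2],z)-atz(p,c,z))[:2]*1000)
E
```

```text
top cherry 0.999 px [ 0.1344 -0.0012] mm [-0.002  -0.2207]
top milk 0.998 px [-0.0206  0.0788] mm [-0.1328  0.0366]
top apple 0.639 px [0.3586 0.1112] mm [-0.1919 -0.5798]
top blue 1.0 px [-0.0097 -0.0019] mm [0.0037 0.0179]
top cocoa 0.986 px [0.0873 0.0544] mm [-0.1037 -0.1585]
side cherry 0.884 px [1.6779 1.1641] mm [-3.1107  2.7126]
side milk 0.992 px [0.1173 0.06  ] mm [-0.2367  0.1627]
side apple 1.0 px [0.0129 0.0075] mm [-0.0249  0.0194]
side blue 1.0 px [-0.0086  0.0201] mm [0.0203 0.0462]
```

```bash
python3 - <<'E'
from h import *
print(status.read_t()); print(order.job_done())
E
```

```text
68.7
the job is handed in; nothing more can be done
None
```

The job is done and handed in at about 69 s of the allowed 144 s. All three bottles went onto the steel tray, then the honey onto the coaster, and then each bottle back to its place on the display tray.

- **Bottles:** compared with the first pictures, all three stand within about 0.6 mm of where they started, and upright.
- **Honey:** it stands within about 1 mm of the coaster's centre in both views.
- **Left alone:** the blueberry and cocoa jars moved less than 0.2 mm, and the purple and blue look-alikes look unmoved. The gripper was clear of everything at hand-in.

**Checks that disagreed:**
- The side-view comparison gave about 4 mm for the cherry bottle, and the top-view match for the apple bottle was poor. In both cases the honey jar is now missing from behind the cap. The other view of each bottle showed no more than 0.25 mm.
- The colour search for the honey lid found nothing on the coaster, so I checked its centring with drawn outlines instead.
- The two cameras differed from each other by 2–4 mm.

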